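# Stow the used practice sleeve

## Robot

A 6-joint arm with a two-finger parallel gripper is mounted at the origin on the work surface. World frame = base frame: x ahead of the robot, y to its left, z up, the work surface at z = 0. Lengths are in m, angles in rad, forces in N, time in s.
With the tool pointing down it reaches from about 0.425 to 0.95 m from the base axis. Payload 14.7 kg.
Tool frame: the origin (TCP) lies midway between the tips of the shut fingers; the grasp point (between the pads) lies 19 mm behind it (ctrl.grip_point_offset is the x of the grasp point in the tool frame, in m); x points along the fingers, y is the direction in which the jaws open and shut, and the axes are right-handed (so a half turn about x gives the same grasp; the last joint's range is limited). The gripper opens to 85 mm and grips with 20 to 120 N. Pads are 22 mm wide; open, the fingers measure 114 mm over their backs; the gripper's body (76 mm by 85 mm) begins 54 mm behind the grasp point. The pads swing forward as they close: fully open they stand 13 mm farther back than shut.
Start: joints at [1.238, 0.48, 1.596, -0, 1.065, -0.047], TCP at [0.183, 0.624, 0.231] pointing down, gripper open.
Joint ranges: [-2.75, 2.75], [-0.82, 2.05], [0.23, 2.67], [-1.56, 4.7], [0.09, 2.69], [-2.92, 2.92]. Speed limits (rad/s): [1.89, 1.89, 2.39, 3.01, 3.01, 3.01].

## Interface

Orientations are given as a 3x3 rotation matrix whose columns are the frame's x, y, z axes.
In Python, from workcell import ctrl gives the robot as it stands. The module is installed in compiled form; this text tells all that it offers.
- The arm moves only by the tool servo_tool, never from a script. Its argument "increments" is text: rows parted by semicolons, each of 5 numbers parted by spaces: the opening, from 0 (shut) to 1 (fully open), then the shift along the tool's x, y, z in mm, then the turn about the tool's x in rad. In form: claw x y z twist; .... A call has 1 to 5 rows; each row shifts and turns the commanded pose from where the row before left it, along the tool's axes as they then stand; what a row does not reach is not made up. A row lasts 1/10 s, in which the tool goes at most 50 mm and 8.59 degrees, less where a joint would pass 70% of its speed; a pose out of reach is approached as far as the arm can. A call is refused whole if a number of a shift passes 50 or a number of a turn 0.15, either way. A call with a gripper value outside its range is refused whole. The fingers move at their own pace and stop on an object; "newtons" is the grip in N (left out, the last holds). Time passes only in rows, so rows that do not move let the fingers close. It gives the time, the measured TCP pose, the force and the opening at its end, in the units of the state.
- ctrl.get_obs(): the state, without advancing time (a new reading comes with each control period).
- ctrl.read_camera(name): name is "side" or "top" or "wrist"; returns the picture (480x640x3 uint8, blue, green, red); there is no depth.
- ctrl.camera_model(name): a dict with "mtx" (3x3 intrinsics, pixels), "distortion" ([k1, k2, p1, p2, k3] as OpenCV has them; the pictures are not rectified), "position" and "attitude" of the camera in the world. Camera axes: x right, y down, z forward; pixel columns grow to the right and rows downward; lengths in m; the calibration is good to about 2 mm. A picture is of the moment at which its call begins: read the wrist's pose just before it. camera_model takes no time and is no camera call; for the wrist camera it gives the pose at the moment of the call.
- ctrl.finish_job(): hands the job in, once; it reports no verdict.
Trained networks look in the newest picture that a camera, given by its name, has taken for a name from the list of things; names that differ only in an ending like _2 or _b are one class to them, and where a whole thing is asked for, a point or a joint stands for the part that bears it (a point fixed in the world has none). Each returns a list of dicts, best first, with "p" (0 to 1); they miss things now and then, are a little off and sometimes report something else, mostly with a low value. They report only what shows in the picture. A call takes as long as a camera call.
- ctrl.boxes_of(camera, label): "rect" ([left, top, right, bottom] in pixels, round what is visible of it).
- ctrl.trace(camera, label): "pixels" (480x640 bool, what is visible of it) and "rect" ([left, top, right, bottom] in pixels, round what is visible of it).
- ctrl.tip_of(camera, label): "pixel" ([row, column] in pixels: a listed point, or the origin of a listed thing).
The state is a dict: "time": time; "qpos": joint angles; "qvel": joint speeds; "effort": joint torques, N m; "tool_pos": TCP position; "tcp_rot": TCP orientation; "force": force on the tool from outside, world axes, zero at the start; "ft_torque": the same for the moment, N m; "grip_width": finger opening in m.
Only numpy, scipy, OpenCV 4.12 (cv2) and the standard library are available. Lean on these libraries where they do the work, as an engineer would, in place of code of your own. Each camera call takes 0.05 s, during which the arm holds its last target.

## Task

Clear the suturing trainer: slide the used pink practice sleeve off the open end of its bar without forcing it against the bar, lay it (do not drop it) in the empty cradle of the grey case, and then close the blue lid fully. Leave the teal sleeve in its own cradle and do not knock over or shift the jaw model or the yellow carton.

Things in the scene. Friction and masses are not known exactly. Their poses are not given: they have to be found in the camera images.
- trainer: Suturing trainer, fixed: white base plate 240 x 120 x 14 mm, with a grey post (26 x 50 mm, 171 mm tall) standing at its +x end and a level steel bar of 18 mm diameter, axis 160 mm above the table, that runs from the post along -x to an open end. Origin: underside centre of the base plate. The bar's free length is x = -90 mm (open end) to x = +69 mm (the post's 42 mm wide collar); nothing stands under it but the plate. The trainer's -x points roughly to the robot's right.
- bar_tip (a point): Centre of the end face of the bar's open end; same axes as the trainer (the bar runs from here to +x, the way off is -x).
- sleeve: Used practice sleeve: rigid pink plastic tube with white end bands and dark slots, 100 mm long, 44 mm outside and 26 mm inside diameter, about 0.12 kg, hanging loosely on the trainer's bar at the start (its centre about 4 mm below the bar's axis). Its origin is the centre of the tube and its x axis is the tube's axis (both ways alike).
- case: Grey open-topped case, fixed: 160 mm (x) x 220 mm (y) x 70 mm tall, walls and floor 5 mm. Origin: centre of its underside. The lid is hinged on its +x rim, which lies on the side away from the trainer. Two cradles lie side by side along y, 46 mm either side of the middle; which of them is the empty one varies.
- cradle_a: The empty one, where the pink sleeve goes. A V-shaped cradle 90 mm long for a sleeve, fixed on the floor of the case: two white V supports 12 mm wide at x = -36 and +36 mm, open between them. The origin is at its middle on the case's inner floor (5 mm above the table), x along the V (square to the lid's hinge line). A sleeve lying home has its axis along x and its centre 33 to 35 mm above the origin.
- cradle_b: The one that holds the teal sleeve. A V-shaped cradle 90 mm long for a sleeve, fixed on the floor of the case: two white V supports 12 mm wide at x = -36 and +36 mm, open between them. The origin is at its middle on the case's inner floor (5 mm above the table), x along the V (square to the lid's hinge line). A sleeve lying home has its axis along x and its centre 33 to 35 mm above the origin.
- spare: Teal sleeve of the same size as the pink one, loose in cradle_b; it stays there. Its origin is the centre of the tube and its x axis is the tube's axis (both ways alike).
- lid (a joint): Hinge of the lid, rad: 0 closed (flat on the rim), about 1.57 upright, 1.9 the end stop; it starts open at 1.65 to 1.85, leaning outward. The lid is a blue plate 160 mm (from hinge to free edge) x 220 mm x 8 mm; the hinge is stiff, so that it stays wherever it is left; about 2 N at the free edge moves it, in arcs about the hinge.
- lid_hinge (a point): Middle of the hinge line, at the rear rim of the case, 70 mm above the table. These axes turn with the lid: x from the lid's free edge to the hinge, y along the hinge line, z out of the lid's outer face (up when closed); the plate's outer face lies at z = 8 mm.
- lid_handle (a point): Grip point of the black knob (about 30 mm across) on the lid's outer face: on the middle line, 30 mm from the free edge, 35 mm out of the outer face.
- carton: Bystander: yellow carton 85 x 70 x 75 mm, standing between trainer and case. Origin: centre of its underside.
- jaw_model: Bystander: dental jaw model, horseshoe shaped, 60 x 65 x 36 mm, standing between trainer and case. Origin: centre of its underside.

How it is judged:
By the outcome, as a careful person would: the job done as asked, in the order asked, and still so for the second after the job is handed in, with the robot touching nothing.
It also fails if it takes over 51 s, if anything falls off the work surface, if the arm or the gripper's body presses on something with over 40 N, if the wrist force passes 120 N, or if a joint passes its speed limit or range.

## Working session

There is one attempt and no reset: what is moved stays moved. The work goes in short steps, Python scripts to look and compute and a tool call to move; the robot and the scene stay as the last step left them, time stands still between calls to the robot, and variables do not carry over. Pictures are saved under pics/ and viewed, and the job is handed in when it is done.

Besides the shell and the picture viewer there is one more tool, called after ">>>" by a JSON object that holds its "name" and its "arguments". servo_tool: Moves the arm, as the interface text tells. Its arguments: {"type":"object","properties":{"increments":{"type":"string"},"newtons":{"type":"number"}},"required":["increments"]}

```bash
mkdir -p pics; cat > h.py <<'E'
import numpy as np, cv2
from workcell import ctrl
def snap(n,f):
    im=ctrl.read_camera(n); cv2.imwrite('pics/'+f,im); return im
def ray(n,rc):
    m=ctrl.camera_model(n); K=np.array(m['mtx']);d=np.array(m['distortion'])
    p=cv2.undistortPoints(np.array([[[rc[1],rc[0]]]],float),K,d)[0,0]
    R=np.array(m['attitude']); 
    v=R@np.array([p[0],p[1],1.]); return np.array(m['position']),v/np.linalg.norm(v)
def onz(n,rc,z):
    o,v=ray(n,rc); return o+v*(z-o[2])/v[2]
def tri(a,b):
    (o1,v1),(o2,v2)=a,b
    A=np.stack([v1,-v2],1); t=np.linalg.lstsq(A,o2-o1,rcond=None)[0]
    p,q=o1+t[0]*v1,o2+t[1]*v2; return (p+q)/2,np.linalg.norm(p-q)
def proj(n,P):
    m=ctrl.camera_model(n);R=np.array(m['attitude']);t=-R.T@np.array(m['position'])
    return cv2.projectPoints(np.atleast_2d(P).astype(float),cv2.Rodrigues(R.T)[0],t,np.array(m['mtx']),np.array(m['distortion']))[0][:,0]
E
python3 - <<'E'
from h import *
np.set_printoptions(precision=4,suppress=True)
for n in ['side','top','wrist']:
    snap(n,n+'0.png'); m=ctrl.camera_model(n); print(n,m['position'],np.array(m['attitude']).tolist(),np.array(m['mtx'])[0])
o=ctrl.get_obs(); print(o['time'],o['tool_pos'],o['tcp_rot'],o['grip_width'],o['force'],ctrl.grip_point_offset)
E
```

```text
side [ 0.5083 -0.5347  0.6861] [[0.9852927403471606, -0.13473795307073827, 0.10508996061227949], [-0.17011613131529033, -0.7155797475610444, 0.6774999090382158], [-0.016084703463285516, -0.6854132395006529, -0.7279766297290859]] [491.4829   0.     320.2871]
top [ 0.5    -0.0199  0.9806] [[0.016270740715080518, -0.9953259433173406, 0.09519206666539201], [-0.9998248758785951, -0.015315803981559597, 0.010753777138771245], [-0.00924557034122522, -0.09535036815788525, -0.9954008372114327]] [433.7143   0.     316.3963]
wrist [0.1186 0.6424 0.3734] [[0.28255860129369564, 0.9242869796510177, 0.2566207631555704], [0.9592498755323245, -0.27210370802847234, -0.07615279619536888], [-0.0005595767756698971, 0.2676810626935588, -0.9635074133337413]] [373.1849   0.     321.8356]
0.15 [0.1831 0.6233 0.2308] [[-0.0003  0.2819  0.9594]
 [-0.0009  0.9594 -0.2819]
 [-1.     -0.0009 -0.0001]] 0.08492836442483913 [-0.2652  0.1693  0.6593] -0.0187
```

View pics/top0.png

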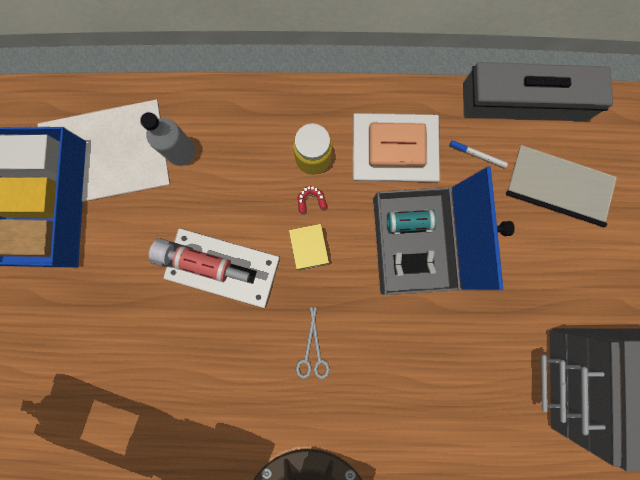

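View pics/side0.png

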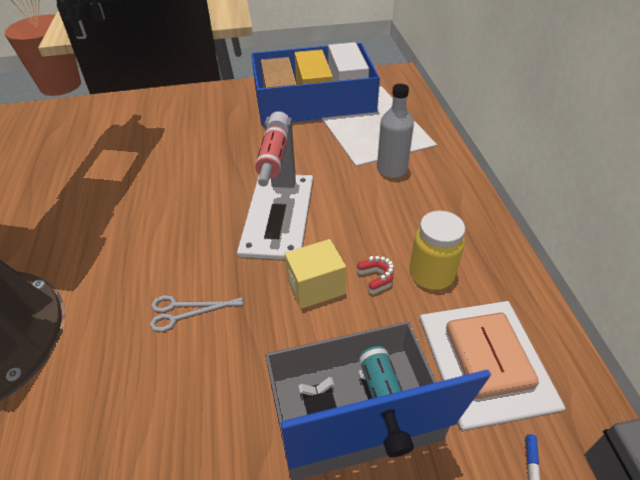

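```bash
python3 - <<'E'
from h import *
np.set_printoptions(precision=4,suppress=True)
for l in ['bar_tip','sleeve','trainer','case','cradle_a','spare','lid_hinge','lid_handle','carton','jaw_model']:
    for n in ['top','side']:
        r=ctrl.tip_of(n,l); print(l,n,[(round(d['p'],2),np.round(d['pixel'],1).tolist()) for d in r[:3]])
E
```

```text
bar_tip top [(0.82, [277.0, 245.3])]
bar_tip side [(0.74, [442.3, 399.4]), (0.72, [186.6, 262.0])]
sleeve top [(0.61, [266.6, 203.6])]
sleeve side [(0.76, [152.9, 271.6])]
trainer top [(0.87, [266.0, 222.4])]
trainer side [(0.66, [214.6, 279.4]), (0.3, [411.9, 321.8])]
case top [(0.79, [241.3, 411.4])]
case side [(0.58, [406.4, 351.6])]
cradle_a top [(0.65, [221.9, 407.0]), (0.58, [263.6, 413.0])]
cradle_a side [(0.81, [412.9, 318.5])]
spare top [(0.98, [222.4, 411.7])]
spare side [(0.93, [384.2, 382.1])]
lid_hinge top [(0.64, [237.6, 453.5]), (0.32, [223.5, 414.8])]
lid_hinge side [(0.86, [441.6, 372.7])]
lid_handle top [(0.85, [228.5, 507.5])]
lid_handle side [(0.9, [445.5, 401.2])]
carton top [(0.62, [249.3, 307.8])]
carton side [(0.65, [288.6, 316.7])]
jaw_model top [(0.72, [200.0, 312.6])]
jaw_model side [(0.71, [279.8, 377.1])]
```

```bash
python3 - <<'E'
from h import *
np.set_printoptions(precision=4,suppress=True)
T={'bar_tip':((277,245.3),(186.6,262)),'sleeve':((266.6,203.6),(152.9,271.6)),'trainer':((266,222.4),(214.6,279.4)),'case':((241.3,411.4),(406.4,351.6)),'cradle_a':((263.6,413),(412.9,318.5)),'spare':((222.4,411.7),(384.2,382.1)),'hinge':((237.6,453.5),(441.6,372.7)),'knob':((228.5,507.5),(445.5,401.2)),'carton':((249.3,307.8),(288.6,316.7)),'jaw':((200,312.6),(279.8,377.1))}
Z={'bar_tip':.16,'sleeve':.156,'trainer':0,'case':0,'cradle_a':.005,'spare':.039,'hinge':.07,'carton':0,'jaw':0}
for k,(t,s) in T.items():
    p,e=tri(ray('top',t),ray('side',s)); print(k,p,'gap %.4f'%e, *( [onz('top',t,Z[k])[:2],onz('side',s,Z[k])[:2]] if k in Z else []))
# plate holes corners in top (z=.014)
for rc in [(232,178),(246,279),(306,265),(281,165)]: print('corner',onz('top',rc,.014)[:2])
# case rim corners z=.07
for rc in [(191,377),(293,383)]: print('rim',onz('top',rc,.07)[:2])
# traces
im=cv2.imread('pics/top0.png'); cv2.imwrite('pics/t_l.png',cv2.resize(im[200:330,130:300],None,fx=4.5,fy=4.5,interpolation=cv2.INTER_CUBIC)); cv2.imwrite('pics/t_r.png',cv2.resize(im[160:310,360:530],None,fx=4,fy=4,interpolation=cv2.INTER_CUBIC))
im=cv2.imread('pics/side0.png'); cv2.imwrite('pics/s_l.png',cv2.resize(im[90:270,220:330],None,fx=3.3,fy=3.3,interpolation=cv2.INTER_CUBIC)); 
cv2.imwrite('pics/s_r.png',cv2.resize(im[310:480,250:500],None,fx=3.2,fy=3.2,interpolation=cv2.INTER_CUBIC)); 
E
```

```text
bar_tip [0.5133 0.1252 0.1448] gap 0.0027 [0.5144 0.1225] [0.5119 0.1065]
sleeve [0.5353 0.2043 0.155 ] gap 0.0046 [0.5329 0.204 ] [0.5375 0.2029]
trainer [0.5405 0.2026 0.003 ] gap 0.0011 [0.5412 0.2033] [0.5401 0.2059]
case [ 0.6006 -0.2247  0.0016] gap 0.0067 [ 0.6042 -0.2252] [ 0.5975 -0.224 ]
cradle_a [ 0.5504 -0.2275  0.0052] gap 0.0056 [ 0.5532 -0.2276] [ 0.5476 -0.2275]
spare [ 0.6417 -0.2176  0.0408] gap 0.0006 [ 0.6417 -0.218 ] [ 0.6424 -0.2167]
hinge [ 0.6065 -0.3029  0.0608] gap 0.0011 [ 0.606  -0.3001] [ 0.6045 -0.3063]
knob [ 0.6107 -0.3619  0.196 ] gap 0.0020
carton [ 0.5838  0.0103 -0.01  ] gap 0.0014 [0.5823 0.01  ] [0.5834 0.0025]
jaw [0.6944 0.0011 0.0017] gap 0.0026 [0.696 0.001] [0.6935 0.0024]
corner [0.6158 0.3043]
corner [0.5875 0.0743]
corner [0.4536 0.1021]
corner [0.5047 0.3288]
rim [ 0.7036 -0.1376]
rim [ 0.4873 -0.1508]
```

View pics/t_l.png

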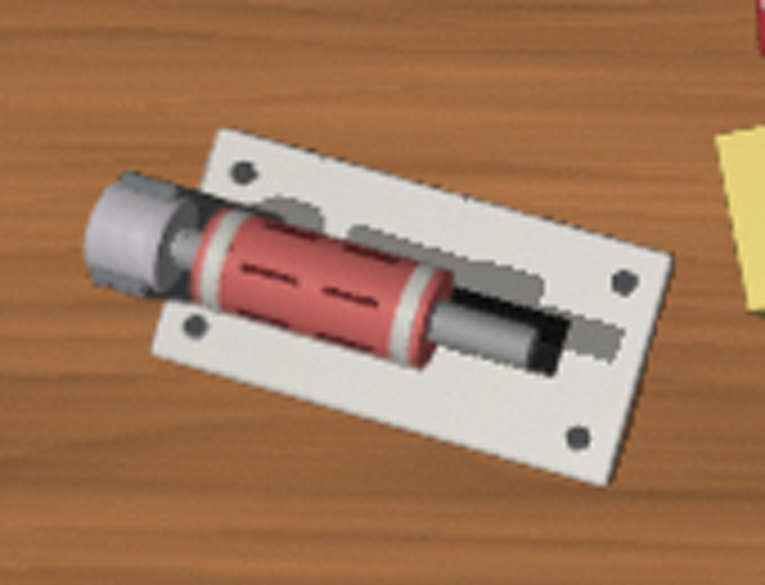

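View pics/t_r.png

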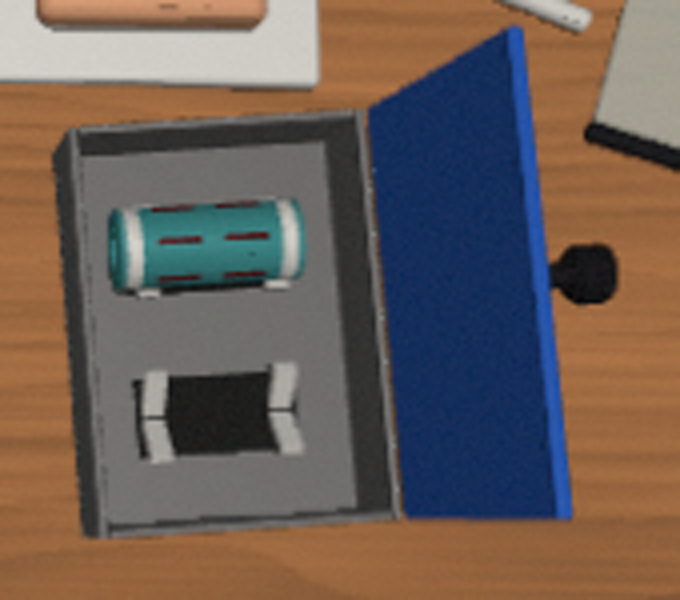

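View pics/s_l.png

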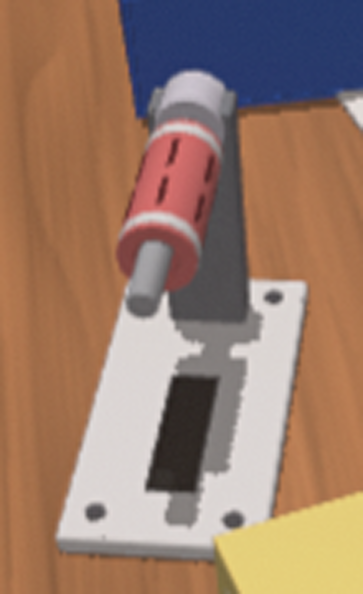

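View pics/s_r.png

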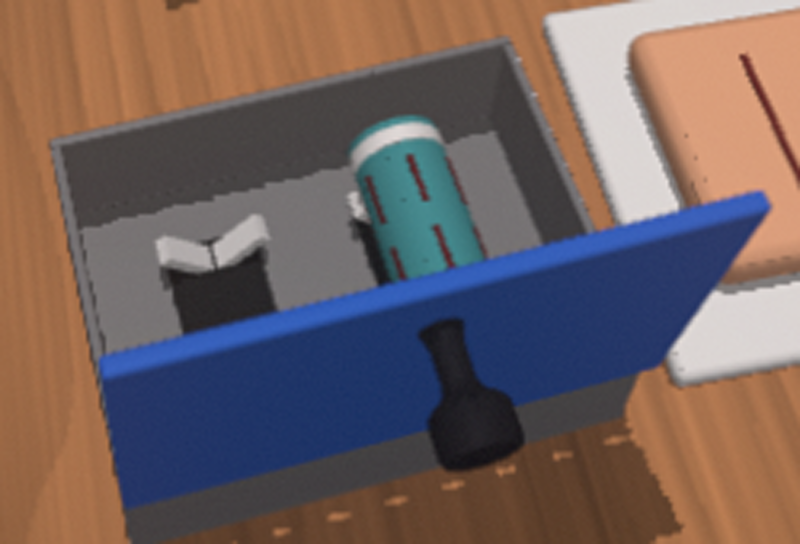

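```bash
cat > fit.py <<'E'
from h import *
from scipy.optimize import least_squares
np.set_printoptions(precision=4,suppress=True)
def rz(a): return np.array([[np.cos(a),-np.sin(a),0],[np.sin(a),np.cos(a),0],[0,0,1]])
def fit(obs,x0):
    def f(x):
        r=[]
        for n in obs:
            P=np.array([o[0] for o in obs[n]]); W=(rz(x[2])@P.T).T+[x[0],x[1],0]
            r.append((proj(n,W)-np.array([o[1] for o in obs[n]])).ravel())
        return np.concatenate(r)
    s=least_squares(f,x0); return s.x,s.fun.reshape(-1,2)
# trainer: +x toward +y world
t=.014
tr={'top':[((.12,-.06,t),(179.3,228.9)),((-.12,-.06,t),(278.9,257.3)),((-.12,.06,t),(265.1,307.8)),((.12,.06,t),(163.8,278.4))],
'side':[((.12,-.06,t),(312.4,176.1)),((-.12,.06,t),(237.6,253.6)),((-.09,0,.16),(263.3,180))]}
xt,r=fit(tr,[.54,.2,1.3]); print('trainer',xt); print(r)
h=.07
ca={'top':[((-.08,.11,h),(377.5,192.5)),((.08,.11,h),(450.5,187.5)),((.08,-.11,h),(459.5,289.5)),((-.08,-.11,h),(382,294.2))],
'side':[((-.08,-.11,h),(266.6,355)),((-.08,.11,h),(408.8,322.5))]}
xc,r=fit(ca,[.6,-.22,-1.57]); print('case',xc); print(r)
np.save('fit.npy',np.array([xt,xc]))
W=lambda x,P: rz(x[2])@np.array(P)+[x[0],x[1],0]
print('tip',W(xt,(-.09,0,.16)),'collar',W(xt,(.069,0,.16)),'dir',rz(xt[2])[:,0])
for y in(-.046,.046): print('cradle',y,W(xc,(0,y,.039)))
# lid angle from knob: hinge (.08,0,.07)
for th in (1.65,1.7,1.75,1.8,1.85):
    # lid closed: free edge toward -x ; local point at -0.13 along x, z=.043
    lx,lz=-.13,.043
    c,s=np.cos(th),np.sin(th)
    P=W(xc,(.08+lx*c+lz*s,0,.07-lx*s+lz*c)); print(th,P,proj('top',P),proj('side',P))
E
python3 fit.py
```

```text
trainer [0.5372 0.2029 1.3172]
[[-0.9546 -1.0768]
 [ 1.0138 -1.3059]
 [ 0.012   0.3118]
 [-1.0166  0.5602]
 [ 0.2892 -1.4902]
 [-1.0451 -0.6258]
 [-0.1946  2.9301]]
case [ 0.5991 -0.2261 -1.4988]
[[-0.1347 -1.2501]
 [ 1.1796 -0.2612]
 [ 1.1292  0.7864]
 [ 2.6451  0.5798]
 [-1.4477 -2.2599]
 [ 0.8547 -1.8323]]
tip [0.5146 0.1158 0.16  ] collar [0.5545 0.2697 0.16  ] dir [0.2509 0.968  0.    ]
cradle -0.046 [ 0.5532 -0.2294  0.039 ]
cradle 0.046 [ 0.645  -0.2228  0.039 ]
1.65 [ 0.6087 -0.3589  0.1962] [[506.0487 229.022 ]] [[397.4221 443.0297]]
1.7 [ 0.6092 -0.3651  0.1934] [[508.7221 229.0357]] [[399.2774 450.1588]]
1.75 [ 0.6096 -0.3712  0.1903] [[511.2234 229.0753]] [[401.0606 457.3062]]
1.8 [ 0.61   -0.3771  0.1868] [[513.5462 229.1406]] [[402.7628 464.4393]]
1.85 [ 0.6104 -0.3829  0.1831] [[515.6848 229.2309]] [[404.3757 471.5253]]
```

```bash
cat > plan.py <<'E'
import sys
from h import *
def plan(target,yaw,n,claw):
    """yaw = world angle of tool z. prints rows"""
    o=ctrl.get_obs(); p=np.array(o['tool_pos']); R=np.array(o['tcp_rot'])
    y0=np.arctan2(R[1,2],R[0,2]); d=np.array(target)-p
    tw=-((yaw-y0+np.pi)%(2*np.pi)-np.pi)
    print('t',round(o['time'],2),'p',p.round(4),'yaw',round(y0,4),'tiltx',R[:,0].round(4),'F',np.round(o['force'],2),'w',round(o['grip_width'],4))
    print('delta',d.round(4),'twist',round(tw,3))
    rows=[]
    for i in range(n):
        y=y0-tw*i/n
        z=np.array([np.cos(y),np.sin(y),0]); x=np.array([0,0,-1.]); yy=np.cross(z,x)
        s=d/n*1000
        rows.append(f"{claw} {s@x:.1f} {s@yy:.1f} {s@z:.1f} {tw/n:.3f}")
    for i in range(0,n,5): print('; '.join(rows[i:i+5]))
if __name__=='__main__':
    a=[float(v) for v in sys.argv[1:]]; plan(a[:3],a[3],int(a[4]),a[5])
E
python3 plan.py .537 .203 .24 -1.8244 15 1
```

```text
t 1.15 p [0.1832 0.6236 0.2313] yaw -0.2858 tiltx [-0.e+00 -1.e-04 -1.e+00] F [ 0.09 -0.45 -0.72] w 0.0854
delta [ 0.3538 -0.4206  0.0087] twist 1.539
1.0 -0.6 -20.3 30.5 0.103; 1.0 -0.6 -17.0 32.4 0.103; 1.0 -0.6 -13.6 34.0 0.103; 1.0 -0.6 -10.1 35.2 0.103; 1.0 -0.6 -6.4 36.1 0.103
1.0 -0.6 -2.7 36.5 0.103; 1.0 -0.6 1.1 36.6 0.103; 1.0 -0.6 4.8 36.3 0.103; 1.0 -0.6 8.5 35.6 0.103; 1.0 -0.6 12.1 34.6 0.103
1.0 -0.6 15.6 33.2 0.103; 1.0 -0.6 18.9 31.4 0.103; 1.0 -0.6 22.0 29.3 0.103; 1.0 -0.6 24.9 26.9 0.103; 1.0 -0.6 27.5 24.2 0.103
```

>>> {"name": "servo_tool", "arguments": {"increments": "1 -1 -20 30 0.1; 1 -1 -17 32 0.1; 1 -1 -14 34 0.1; 1 -1 -10 35 0.1; 1 0 -6 36 0.1"}}

```text
time: 1.65
tool_pos: [0.3016, 0.4837, 0.2355]
tcp_rot: [[0.0, 0.71, 0.704], [0.0, 0.704, -0.71], [-1.0, 0.0, -0.0]]
force: [0.0, -0.6, 0.1]
grip_width: 0.0854
```

>>> {"name": "servo_tool", "arguments": {"increments": "1 -1 -3 36 0.1; 1 -1 1 36 0.1; 1 -1 5 36 0.1; 1 -1 8 36 0.1; 1 0 12 35 0.1"}}

```text
time: 2.15
tool_pos: [0.4208, 0.3455, 0.2396]
tcp_rot: [[0.0, 0.961, 0.277], [0.0, 0.277, -0.961], [-1.0, 0.001, -0.0]]
force: [-0.6, 0.1, 0.9]
grip_width: 0.0855
```

```bash
python3 plan.py .537 .203 .24 -1.8244 5 1
```

```text
t 2.15 p [0.4208 0.3455 0.2396] yaw -1.2898 tiltx [ 5.e-04  3.e-04 -1.e+00] F [-0.58  0.06  0.89] w 0.0855
delta [ 0.1162 -0.1425  0.0004] twist 0.535
1.0 -0.1 14.4 33.8 0.107; 1.0 -0.1 18.0 32.1 0.107; 1.0 -0.1 21.3 30.0 0.107; 1.0 -0.1 24.4 27.6 0.107; 1.0 -0.1 27.2 24.8 0.107
```

>>> {"name": "servo_tool", "arguments": {"increments": "1 0 14 34 0.107; 1 0 18 32 0.107; 1 0 21 30 0.107; 1 0 24 28 0.107; 1 0 27 25 0.107"}}

```text
time: 2.65
tool_pos: [0.5363, 0.2025, 0.2394]
tcp_rot: [[0.0, 0.968, -0.252], [0.0, -0.252, -0.968], [-1.0, 0.0, -0.0]]
force: [0.6, 0.5, 0.0]
grip_width: 0.0853
```

```bash
python3 - <<'E'
from h import *
o=ctrl.get_obs(); print(o['time'],o['tool_pos'],o['tcp_rot'],o['qpos'])
snap('wrist','w1.png'); snap('side','s1.png'); snap('top','t1.png')
for l in ['sleeve','bar_tip']:
  for n in ['wrist','side','top']:
    r=ctrl.tip_of(n,l); 
    if r: print(l,n,r[0]['p'],r[0]['pixel'],onz(n,r[0]['pixel'],.16 if l=='bar_tip' else .156))
xt=np.load('fit.npy')[0]; c,s=np.cos(xt[2]),np.sin(xt[2])
f=lambda x:(xt[0]+c*x,xt[1]+s*x,.16)
print(proj('wrist',[f(-.09),f(-.06),f(.069)]))
E
```

```text
2.65 [0.53633707 0.20247166 0.23944629] [[ 2.66350083e-04  9.67787399e-01 -2.51768702e-01]
 [ 1.15028106e-04 -2.51768739e-01 -9.67787419e-01]
 [-9.99999958e-01  2.28809782e-04 -1.78381376e-04]] [3.08070912e-01 3.64618368e-01 1.76683065e+00 3.40709006e-05
 1.00985494e+00 5.62560210e-01]
sleeve wrist 0.72 [238.5, 319.8] [0.53630011 0.20864899 0.156     ]
sleeve side 0.7 [151.5, 270.0] [0.53509127 0.2077427  0.156     ]
sleeve top 0.64 [268.4, 201.5] [0.52938151 0.20790145 0.156     ]
bar_tip wrist 0.79 [370.9, 317.0] [0.51026145 0.11946475 0.16      ]
bar_tip side 0.61 [181.7, 263.7] [0.51587325 0.11880221 0.16      ]
bar_tip top 0.76 [276.8, 247.1] [0.51484373 0.11911405 0.16      ]
[[324.31029813 374.10784615]
 [324.61352223 335.97691572]
 [326.10753476 135.90700106]]
```

View pics/w1.png

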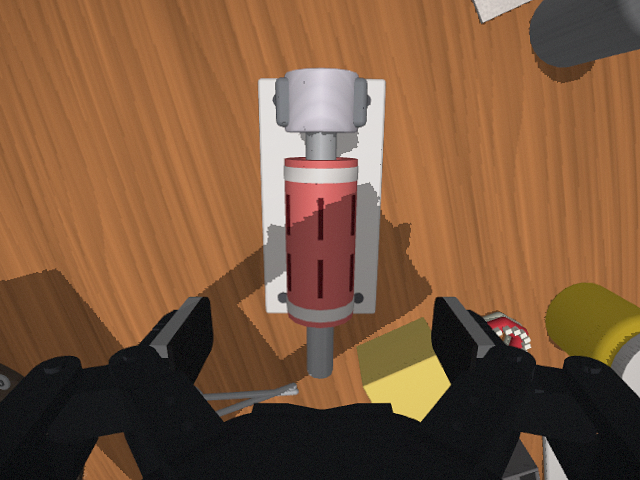

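View pics/s1.png

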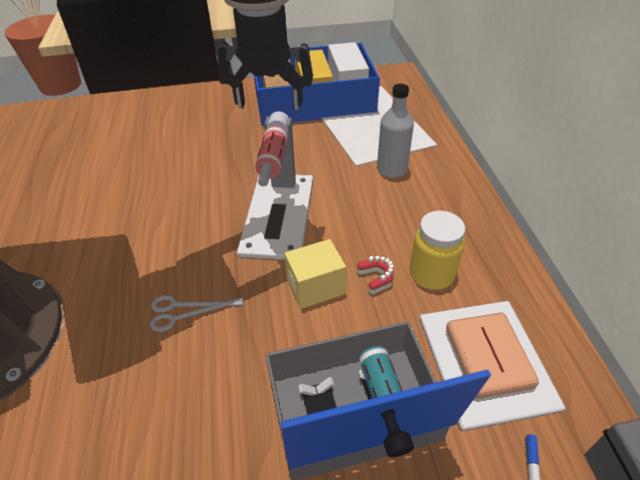

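```bash
python3 - <<'E'
from h import *
im=cv2.imread('pics/w1.png'); hsv=cv2.cvtColor(im,cv2.COLOR_BGR2HSV)
for r in (138,145,150,340,350,360,368): print(r,im[r,298:345].astype(int).sum(1)//3)
m=((hsv[...,0]<8)|(hsv[...,0]>170))&(hsv[...,1]>90)&(hsv[...,2]>60)
for r in range(190,310,20):
    c=np.where(m[r,270:370])[0]+270; print(r,c.min(),c.max(),(c.min()+c.max())/2)
o=ctrl.get_obs(); R=np.array(o['tcp_rot']);p=np.array(o['tool_pos'])
for d in (0,.08): print(proj('wrist',p+R[:,0]*d))
print([proj('wrist',p+R[:,0]*.08+R[:,2]*z)[0].round(1) for z in (-.06,0,.08)])
E
```

```text
138 [222 225 220 169 129 131 133 113  98 114 122 130 136 139 145 152 160 163
 166 169 172 176 181 182 179 175 169 167 163 160 158 149 145 141 136 133
 129 107 100 128 133 130 132 134 136 131 133]
145 [222 222 223 223 223 225 224 158  93 113 121 130 137 140 147 152 159 166
 168 169 175 174 184 180 179 175 169 166 162 159 154 151 147 142 138 130
 128 103  97 129 134 131 132 134 132 132 133]
150 [222 223 223 221 223 224 229 175  98 114 124 130 138 107 126 153 159 164
 168 171 172 177 181 181 178 173 170 164 162 158 154 150 147 140 137 131
 123 101 110 130 134 132 134 131 131 130 131]
340 [105 105 103 105 107 109 108 109  97  80  84  88  88  94  96  96  97  99
 100  97  99  97  96  98  96  98  99  97  93  87  85  84  82  82  77  71
  62  65  65  64  64  65  64  64  69  69  68]
350 [64 67 64 63 60 64 59 63 66 77 83 85 91 92 95 93 95 98 99 99 98 97 94 95
 93 94 95 96 92 85 86 83 83 81 75 69 67 65 67 68 65 64 63 63 59 59 62]
360 [ 63  62  63  64  67  65  60  62  64  75  81  85  89  89  95  95  97 100
  97  97  96  96  95  95  95  96  94  94  89  87  85  85  79  77  71 113
 119 117 113 112 110 115 110 108 110 109 106]
368 [ 65  62  60  63  62  62  65  65  67  75  84  88  87  92  93  95  97  95
  96  94  97  96  95  93  96  94  96  93  89  88  86  83  81  78  77 109
 117 118 116 114 116 115 114 114 109 111 107]
190 285 356 320.5
210 286 355 320.5
230 286 355 320.5
250 286 354 320.0
270 287 353 320.0
290 288 353 320.5
[[320.70492668 303.94534958]]
[[321.08693965 248.25252843]]
[array([321. , 149.7]), array([321.1, 248.3]), array([321.2, 359.7])]
```

>>> {"name": "servo_tool", "arguments": {"increments": "1 25 0 0 0; 1 25 0 0 0; 1 25 0 0 0; 1 25 0 0 0; 1 4 0 0 0"}}

```text
time: 3.6
tool_pos: [0.5336, 0.204, 0.133]
tcp_rot: [[-0.004, 0.969, -0.246], [-0.001, -0.246, -0.969], [-1.0, -0.003, 0.002]]
force: [0.4, 0.7, 0.3]
grip_width: 0.0855
```

```bash
python3 - <<'E'
from h import *
o=ctrl.get_obs(); print(o['time'],o['tool_pos'],o['force'])
snap('wrist','w2.png')
E
```

```text
3.6 [0.53357647 0.20395703 0.13298539] [0.40963004 0.71681852 0.25550756]
```

View pics/w2.png

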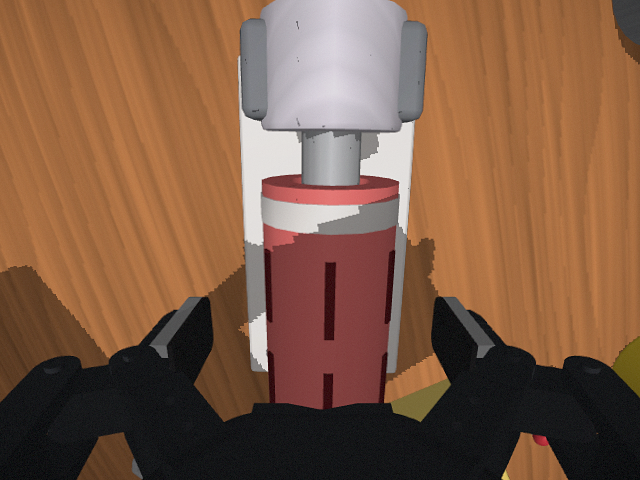

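>>> {"name": "servo_tool", "arguments": {"increments": "1 0 2.4 0 0; 0.85 0 0 0 0; 0.75 0 0 0 0", "newtons": 25}}

```text
time: 3.95
tool_pos: [0.5386, 0.2035, 0.1365]
tcp_rot: [[0.002, 0.969, -0.247], [0.001, -0.247, -0.969], [-1.0, 0.002, -0.001]]
force: [0.5, -0.3, -0.0]
grip_width: 0.0641
```

```bash
python3 - <<'E'
from h import *
o=ctrl.get_obs(); print(o['time'],o['tool_pos'],o['tcp_rot'],o['force'])
snap('wrist','w3.png')
E
```

```text
3.95 [0.53856439 0.20348881 0.13650647] [[ 1.83146580e-03  9.68941469e-01 -2.47283389e-01]
 [ 5.63778847e-04 -2.47284765e-01 -9.68942685e-01]
 [-9.99998164e-01  1.63517224e-03 -9.99162293e-04]] [ 0.48873911 -0.25203667 -0.00903807]
```

View pics/w3.png

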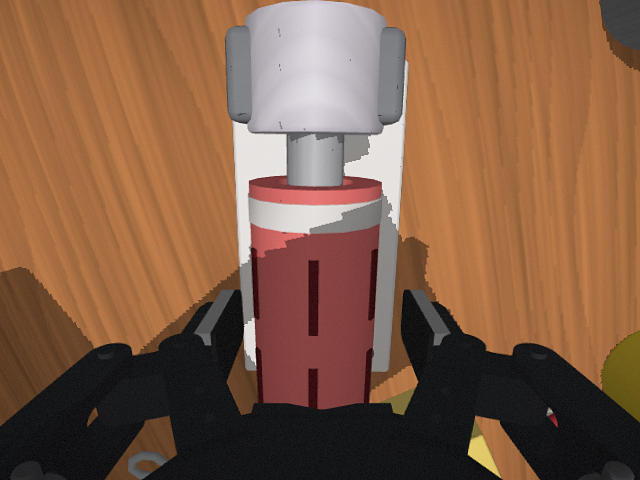

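>>> {"name": "servo_tool", "arguments": {"increments": "0.75 0 -1.2 0 0; 0.75 0 0 0 0; 0.75 0 0 0 0"}}

```text
time: 4.3
tool_pos: [0.5366, 0.2035, 0.1355]
tcp_rot: [[0.0, 0.969, -0.247], [0.0, -0.247, -0.969], [-1.0, 0.0, -0.0]]
force: [-0.1, 0.6, 0.4]
grip_width: 0.0638
```

```bash
python3 - <<'E'
from h import *
o=ctrl.get_obs(); print(o['time'],o['tool_pos'],o['tcp_rot'],o['force'])
im=snap('wrist','w4.png')
o=ctrl.get_obs(); print(o['time'],o['tool_pos'])
E
```

```text
4.3 [0.53664627 0.20351838 0.13546399] [[ 1.76593292e-04  9.68907690e-01 -2.47422427e-01]
 [ 6.07532183e-05 -2.47422441e-01 -9.68907700e-01]
 [-9.99999983e-01  1.56070892e-04 -1.02557404e-04]] [-0.11530281  0.61250658  0.42819322]
4.35 [0.53662238 0.20349989 0.13537246]
```

View pics/w4.png

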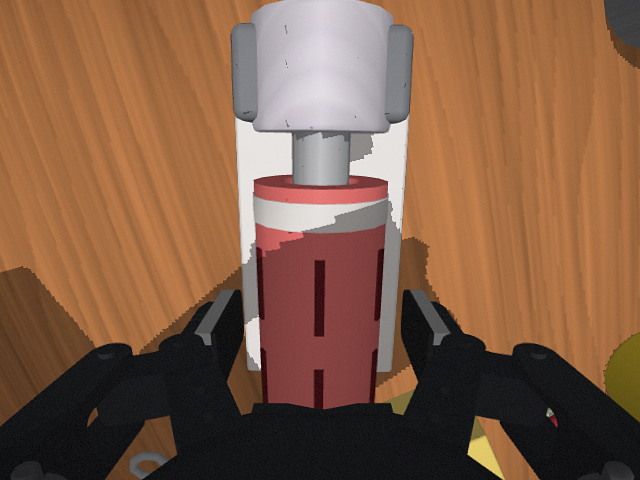

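>>> {"name": "servo_tool", "arguments": {"increments": "0.5 0 0 0 0; 0.3 0 0 0 0; 0.3 0 0 0 0; 0.3 0 0 0 0; 0.3 0 0 0 0", "newtons": 30}}

```text
time: 4.85
tool_pos: [0.5366, 0.2035, 0.1354]
tcp_rot: [[-0.0, 0.969, -0.247], [0.0, -0.247, -0.969], [-1.0, -0.0, -0.0]]
force: [-2.4, -0.0, 4.5]
grip_width: 0.0434
```

>>> {"name": "servo_tool", "arguments": {"increments": "0.3 -2 0 0 0; 0.3 -2 0 0 0; 0.3 0 0 0 0"}}

```text
time: 5.15
tool_pos: [0.5368, 0.2036, 0.1395]
tcp_rot: [[0.0, 0.969, -0.247], [0.0, -0.247, -0.969], [-1.0, 0.0, -0.0]]
force: [0.4, 0.4, -0.6]
grip_width: 0.0436
```

```bash
python3 - <<'E'
from h import *
o=ctrl.get_obs(); print(o['time'],o['tool_pos'],o['tcp_rot'],o['force'],o['ft_torque'],o['grip_width'])
im=snap('wrist','w5.png')
cv2.imwrite('pics/w5c.png',cv2.resize(im[100:330,200:440],None,fx=2.5,fy=2.5))
E
```

```text
5.15 [0.53678291 0.20355422 0.13951031] [[ 2.95263182e-04  9.68929414e-01 -2.47337227e-01]
 [ 7.12607737e-05 -2.47337258e-01 -9.68929448e-01]
 [-9.99999954e-01  2.68463750e-04 -1.42076245e-04]] [ 0.41758264  0.44910534 -0.55128672] [-0.02600531 -0.02429326  0.02410546] 0.04360612263517875
```

View pics/w5c.png

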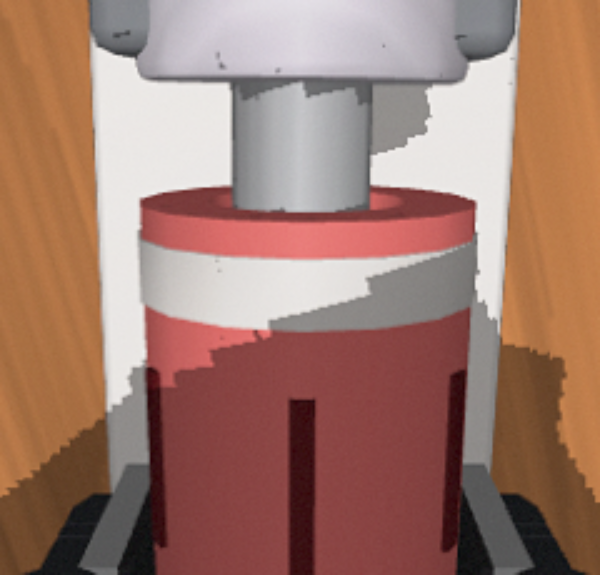

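>>> {"name": "servo_tool", "arguments": {"increments": "0.3 0 0 4 0; 0.3 0 0 8 0; 0.3 0 0 10 0; 0.3 0 -0.1 10 0; 0.3 0 0 10 0"}}

```text
time: 5.7
tool_pos: [0.5258, 0.1617, 0.1393]
tcp_rot: [[-0.0, 0.969, -0.248], [-0.0, -0.248, -0.969], [-1.0, -0.0, 0.0]]
force: [0.5, -0.4, -1.0]
grip_width: 0.0436
```

```bash
python3 - <<'E'
from h import *
o=ctrl.get_obs(); print(o['time'],o['tool_pos'],o['force'],o['ft_torque'],o['grip_width'])
im=snap('wrist','w6.png')
snap('side','s6.png')
cv2.imwrite('pics/w6c.png',cv2.resize(im[50:330,200:440],None,fx=2,fy=2))
E
```

```text
5.7 [0.5257765  0.16172724 0.13927433] [ 0.49458031 -0.39041706 -0.9966288 ] [-0.01158182 -0.00170175 -0.02769268] 0.043576560497709034
```

View pics/w6c.png

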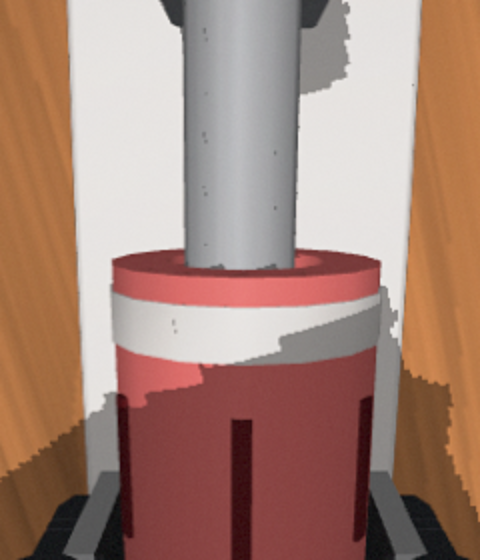

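>>> {"name": "servo_tool", "arguments": {"increments": "0.3 0 -0.1 12 0; 0.3 0 0 12 0; 0.3 0 -0.1 12 0; 0.3 0 0 12 0; 0.3 0 -0.1 12 0"}}

```text
time: 6.3
tool_pos: [0.5107, 0.1037, 0.1393]
tcp_rot: [[0.0, 0.969, -0.248], [-0.0, -0.248, -0.969], [-1.0, 0.0, 0.0]]
force: [-0.3, -0.1, -1.4]
grip_width: 0.0436
```

>>> {"name": "servo_tool", "arguments": {"increments": "0.3 0 0 12 0; 0.3 0 -0.1 12 0; 0.3 0 0 12 0; 0.3 0 0 12 0; 0.3 0 0 10 0"}}

```text
time: 6.8
tool_pos: [0.4963, 0.0476, 0.1393]
tcp_rot: [[-0.0, 0.969, -0.248], [-0.0, -0.248, -0.969], [-1.0, -0.0, 0.0]]
force: [0.3, -0.0, -1.7]
grip_width: 0.0436
```

```bash
python3 - <<'E'
from h import *
o=ctrl.get_obs(); print(o['time'],o['tool_pos'],o['force'],o['ft_torque'],o['grip_width'])
im=snap('wrist','w7.png')
snap('side','s7.png')
E
```

```text
6.8 [0.49630483 0.04759877 0.1393109 ] [ 0.28275837 -0.02365751 -1.72095674] [ 0.00203635 -0.00125485 -0.05268314] 0.043573883571803196
```

View pics/w7.png

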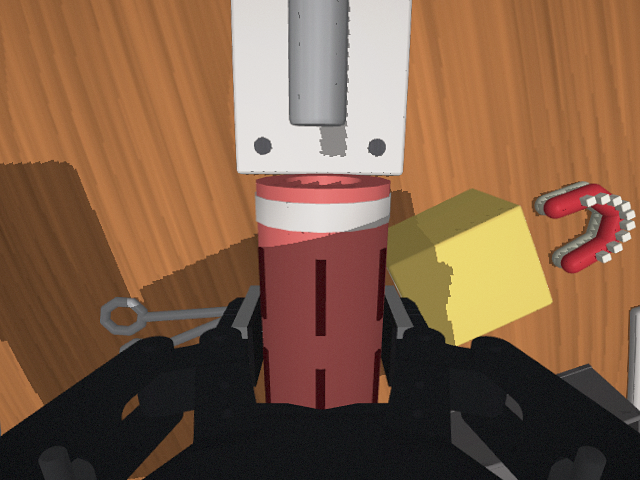

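View pics/s7.png

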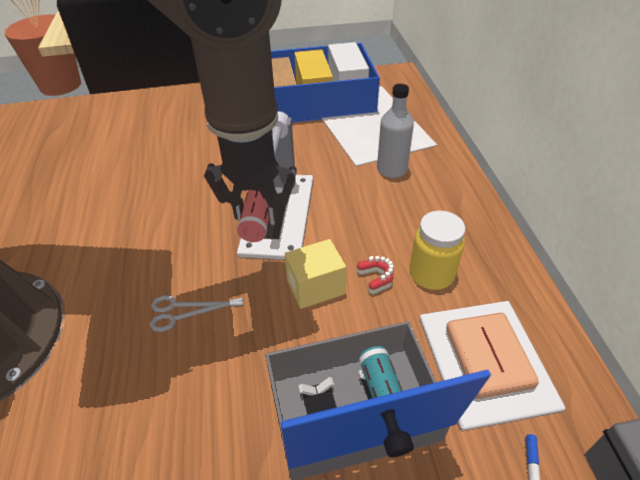

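```bash
python3 plan.py .553 -.215 .18 -1.4988 10 .3
```

```text
t 6.9 p [0.4962 0.0474 0.1393] yaw -1.8219 tiltx [-3.e-04 -1.e-04 -1.e+00] F [-0.02  0.37 -1.55] w 0.0436
delta [ 0.0568 -0.2624  0.0407] twist -0.323
0.3 -4.1 12.0 24.0 -0.032; 0.3 -4.1 11.2 24.4 -0.032; 0.3 -4.1 10.4 24.7 -0.032; 0.3 -4.1 9.6 25.1 -0.032; 0.3 -4.1 8.8 25.4 -0.032
0.3 -4.1 8.0 25.6 -0.032; 0.3 -4.1 7.2 25.9 -0.032; 0.3 -4.1 6.3 26.1 -0.032; 0.3 -4.1 5.5 26.3 -0.032; 0.3 -4.1 4.6 26.4 -0.032
```

>>> {"name": "servo_tool", "arguments": {"increments": "0.3 -8 6 14 -0.02; 0.3 -8 11 24 -0.03; 0.3 -8 10 25 -0.03; 0.3 -8 10 25 -0.03; 0.3 -5 10 25 -0.03"}}

```text
time: 7.4
tool_pos: [0.5215, -0.0721, 0.1769]
tcp_rot: [[0.001, 0.994, -0.108], [-0.0, -0.108, -0.994], [-1.0, 0.001, -0.0]]
force: [-0.2, 0.8, -1.3]
grip_width: 0.0432
```

>>> {"name": "servo_tool", "arguments": {"increments": "0.3 -4 9 25 -0.03; 0.3 0 8 25 -0.03; 0.3 0 8 26 -0.03; 0.3 0 6 26 -0.03; 0.3 0 5 20 -0.03"}}

```text
time: 7.9
tool_pos: [0.551, -0.1964, 0.1803]
tcp_rot: [[0.0, 0.999, 0.041], [-0.0, 0.041, -0.999], [-1.0, 0.0, 0.0]]
force: [-0.3, 0.9, -1.0]
grip_width: 0.0434
```

>>> {"name": "servo_tool", "arguments": {"increments": "0.3 0 2 12 -0.02; 0.3 0 0 6 -0.01; 0.3 0 0 0 0; 0.3 0 0 0 0"}}

```text
time: 8.3
tool_pos: [0.5532, -0.2124, 0.1802]
tcp_rot: [[-0.0, 0.998, 0.07], [0.0, 0.07, -0.998], [-1.0, -0.0, -0.0]]
force: [0.3, 0.4, -1.1]
grip_width: 0.0432
```

```bash
python3 plan.py .553 -.229 .18 -1.4988 3 .3; python3 - <<'E'
from h import *
im=snap('wrist','w8.png');snap('top','t8.png');snap('side','s8.png')
for n in ['wrist','top','side']:
  for l in ['cradle_a','sleeve','spare']:
    print(n,l,[(round(d['p'],2),np.round(d['pixel'],1)) for d in ctrl.tip_of(n,l)[:2]])
E
```

```text
t 8.3 p [ 0.5532 -0.2124  0.1802] yaw -1.5012 tiltx [-3.e-04  3.e-04 -1.e+00] F [ 0.31  0.39 -1.09] w 0.0432
delta [-0.0002 -0.0166 -0.0002] twist -0.002
0.3 0.1 -0.5 5.5 -0.001; 0.3 0.1 -0.5 5.5 -0.001; 0.3 0.1 -0.5 5.5 -0.001
wrist cradle_a []
wrist sleeve [(0.64, array([317.7, 325.9]))]
wrist spare [(0.83, array([239.2, 433.1]))]
top cradle_a [(0.66, array([264.3, 414.4])), (0.56, array([221.1, 409.2]))]
top sleeve [(0.95, array([259.3, 426.9])), (0.73, array([223.1, 410.5]))]
top spare [(0.8, array([221.7, 410.6]))]
side cradle_a [(0.8, array([412.6, 319.8])), (0.63, array([397.7, 380. ]))]
side sleeve [(0.84, array([324.1, 320. ]))]
side spare [(0.82, array([387.5, 381.8]))]
```

View pics/w8.png

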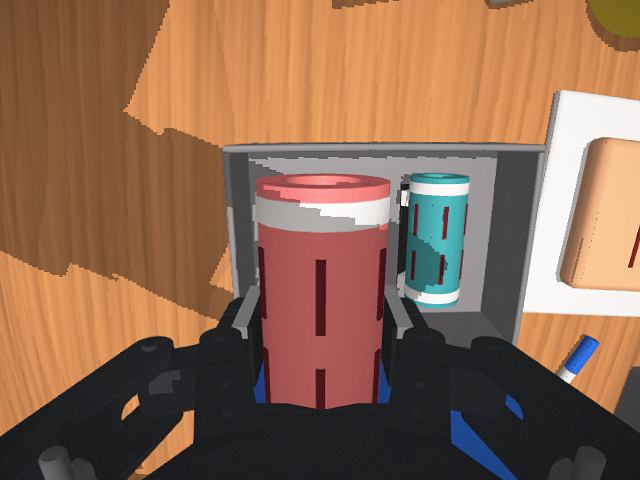

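View pics/t8.png

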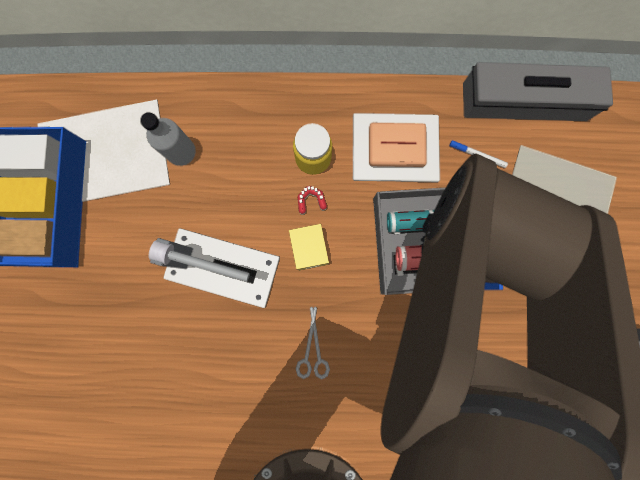

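View pics/s8.png

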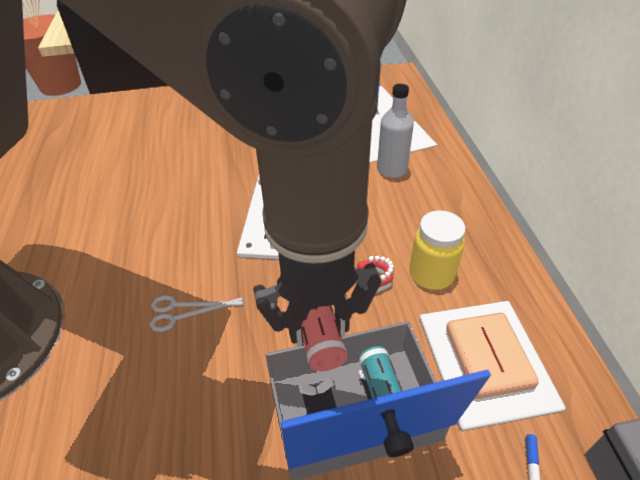

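```bash
python3 - <<'E'
from h import *
np.set_printoptions(precision=4,suppress=True)
xc=np.load('fit.npy')[1]
c,s=np.cos(xc[2]),np.sin(xc[2]); R=np.array([[c,-s],[s,c]])
L=lambda p: R.T@(p[:2]-xc[:2])
for rc,z in [((146,224.5),.07),((146.5,543.5),.07),((150,230),.07),((183,439.5),.061),((290,434),.061),((239,433),.039)]:
    p=onz('wrist',rc,z); print(rc,p,'case',L(p))
o=ctrl.get_obs();T=np.array(o['tool_pos']);RR=np.array(o['tcp_rot'])
for rc in [(182,257),(182,389)]:
    p=onz('wrist',rc,T[2]+.019); print('pink end',RR.T@(p-T))
for dz in (0.,-.012): print('finger',[ (RR.T@(onz('wrist',(300,cc),T[2]+.012)-T)) for cc in (245,399)])
print('cradle teal expect',L(np.array([.6417,-.2176])))
E
```

```text
(146, 224.5) [ 0.4851 -0.156   0.07  ] case [-0.0781 -0.1087]
(146.5, 543.5) [ 0.6999 -0.1399  0.07  ] case [-0.0787  0.1067]
(150, 230) [ 0.4888 -0.1584  0.07  ] case [-0.0754 -0.1051]
(183, 439.5) [ 0.6342 -0.1713  0.061 ] case [-0.0521  0.039 ]
(290, 434) [ 0.6425 -0.2524  0.061 ] case [0.0293 0.0414]
(239, 433) [ 0.6428 -0.218   0.039 ] case [-0.005   0.0442]
pink end [-0.019  -0.021  -0.0529]
pink end [-0.019   0.0227 -0.0528]
finger [array([-0.012 , -0.029 , -0.0071]), array([-0.012 ,  0.03  , -0.0071])]
finger [array([-0.012 , -0.029 , -0.0071]), array([-0.012 ,  0.03  , -0.0071])]
cradle teal expect [-0.0054  0.0431]
```

>>> {"name": "servo_tool", "arguments": {"increments": "0.3 0 0 5 0; 0.3 5 -0.5 5 0; 0.3 15 -0.5 5 0; 0.3 20 -0.5 5 0; 0.3 20 0 0 0"}}

```text
time: 9.4
tool_pos: [0.553, -0.234, 0.1186]
tcp_rot: [[-0.0, 0.998, 0.069], [-0.0, 0.069, -0.998], [-1.0, -0.0, 0.0]]
force: [-0.3, 0.5, -1.7]
grip_width: 0.0433
```

>>> {"name": "servo_tool", "arguments": {"increments": "0.3 20 0 0 0; 0.3 15 0 0 0; 0.3 10 0 0 0; 0.3 4 0 0 0; 0.3 0 0 0 0"}}

```text
time: 9.9
tool_pos: [0.5532, -0.2331, 0.0709]
tcp_rot: [[-0.0, 0.998, 0.07], [0.0, 0.07, -0.998], [-1.0, -0.0, -0.0]]
force: [-0.1, -0.0, 0.0]
grip_width: 0.0434
```

```bash
python3 plan.py .5529 -.2324 .019 -1.4988 3 .3; python3 - <<'E'
from h import *
snap('wrist','w9.png');snap('side','s9.png')
E
```

```text
t 9.9 p [ 0.5532 -0.2331  0.0709] yaw -1.5008 tiltx [-5.e-04  2.e-04 -1.e+00] F [-0.07 -0.01  0.02] w 0.0434
delta [-0.0003  0.0007 -0.0519] twist -0.002
0.3 17.3 -0.1 -0.2 -0.001; 0.3 17.3 -0.1 -0.2 -0.001; 0.3 17.3 -0.1 -0.2 -0.001
```

View pics/w9.png

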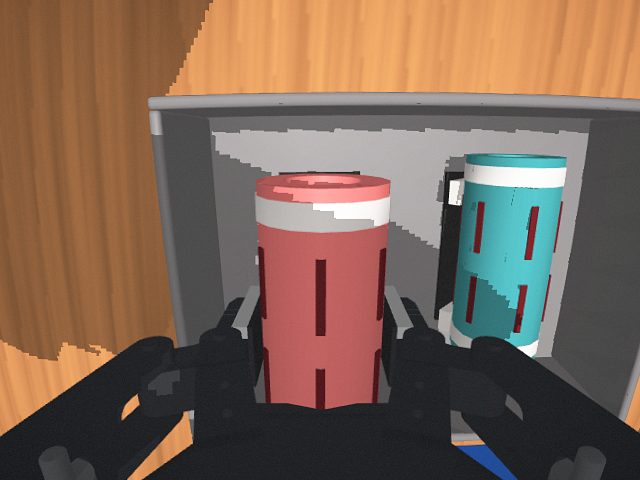

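View pics/s9.png

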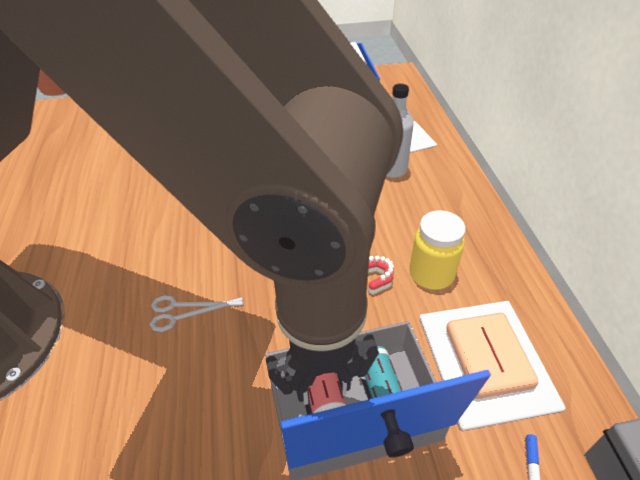

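>>> {"name": "servo_tool", "arguments": {"increments": "0.3 10 0 0 0; 0.3 15 -0.2 0 0; 0.3 12 0 0 0; 0.3 5 0 0 0; 0.3 2 0 0 0"}}

```text
time: 10.5
tool_pos: [0.5525, -0.2328, 0.0261]
tcp_rot: [[-0.002, 0.998, 0.07], [0.001, 0.07, -0.998], [-1.0, -0.001, -0.001]]
force: [0.0, 0.1, -1.1]
grip_width: 0.0431
```

>>> {"name": "servo_tool", "arguments": {"increments": "0.3 2 0 0 0; 0.3 2 0 0 0; 0.3 1 0 0 0; 0.3 0 0 0 0"}}

```text
time: 10.9
tool_pos: [0.5532, -0.2331, 0.0224]
tcp_rot: [[0.0, 0.998, 0.07], [-0.0, 0.07, -0.998], [-1.0, 0.0, 0.0]]
force: [0.2, 0.7, -1.5]
grip_width: 0.0434
```

>>> {"name": "servo_tool", "arguments": {"increments": "0.3 1 0 0 0; 0.3 1 0 0 0; 0.3 0 0 0 0"}}

```text
time: 11.2
tool_pos: [0.5531, -0.2331, 0.0203]
tcp_rot: [[-0.0, 0.998, 0.07], [-0.0, 0.07, -0.998], [-1.0, -0.0, 0.0]]
force: [0.2, 0.3, -0.8]
grip_width: 0.0432
```

>>> {"name": "servo_tool", "arguments": {"increments": "0.3 1 0 0 0; 0.3 0 0 0 0; 0.3 0 0 0 0"}}

```text
time: 11.5
tool_pos: [0.5531, -0.2331, 0.0193]
tcp_rot: [[-0.0, 0.998, 0.07], [0.0, 0.07, -0.998], [-1.0, -0.0, -0.0]]
force: [-0.1, -0.8, -0.3]
grip_width: 0.0434
```

>>> {"name": "servo_tool", "arguments": {"increments": "0.3 1 0 0 0; 0.3 0 0 0 0; 0.3 0 0 0 0"}}

```text
time: 11.8
tool_pos: [0.553, -0.2332, 0.0187]
tcp_rot: [[-0.0, 0.998, 0.07], [-0.0, 0.07, -0.998], [-1.0, -0.0, 0.0]]
force: [-3.6, -0.1, 7.9]
grip_width: 0.0433
```

>>> {"name": "servo_tool", "arguments": {"increments": "0.3 1 0 0 0; 0.3 0 0 0 0; 0.3 0 0 0 0"}}

```text
time: 12.1
tool_pos: [0.5529, -0.2332, 0.0181]
tcp_rot: [[0.0, 0.998, 0.07], [-0.0, 0.07, -0.998], [-1.0, -0.0, 0.0]]
force: [-7.5, -0.9, 18.0]
grip_width: 0.0435
```

>>> {"name": "servo_tool", "arguments": {"increments": "0.3 -1 -0.7 0 0; 0.3 0 0 0 0; 0.3 0 0 0 0"}}

```text
time: 12.4
tool_pos: [0.5525, -0.2332, 0.0183]
tcp_rot: [[0.0, 0.998, 0.07], [-0.0, 0.07, -0.998], [-1.0, 0.0, 0.0]]
force: [-0.6, 0.0, 3.0]
grip_width: 0.0438
```

>>> {"name": "servo_tool", "arguments": {"increments": "0.54 0 0 0 0; 0.58 0 0 0 0; 0.62 0 0 0 0; 0.68 0 0 0 0; 0.68 0 0 0 0"}}

```text
time: 12.9
tool_pos: [0.5525, -0.2332, 0.0183]
tcp_rot: [[0.0, 0.998, 0.07], [-0.0, 0.07, -0.998], [-1.0, 0.0, 0.0]]
force: [1.0, -0.1, 0.6]
grip_width: 0.058
```

```bash
python3 - <<'E'
from h import *
snap('wrist','w10.png');o=ctrl.get_obs(); print(o['time'],o['tool_pos'],o['force'],o['grip_width'])
E
```

```text
12.95 [ 0.55252615 -0.23317545  0.01833324] [ 1.35933273 -0.02654266  0.85010636] 0.05821106195953846
```

View pics/w10.png

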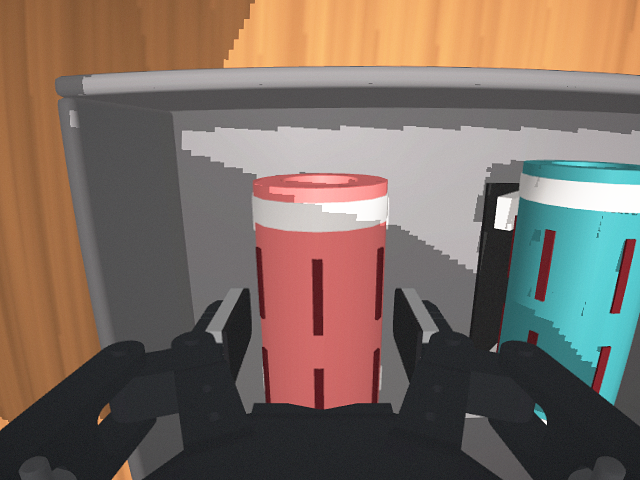

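>>> {"name": "servo_tool", "arguments": {"increments": "0.68 -4 0 0 0; 0.68 -10 0 0 0; 0.68 -20 0 0 0; 0.68 -30 0 0 0; 0.68 -35 0 0 0"}}

```text
time: 13.45
tool_pos: [0.5518, -0.2329, 0.1184]
tcp_rot: [[-0.001, 0.998, 0.07], [0.001, 0.07, -0.998], [-1.0, -0.001, -0.001]]
force: [-0.2, -0.5, 0.7]
grip_width: 0.0581
```

>>> {"name": "servo_tool", "arguments": {"increments": "0.3 -40 0 0 0; 0 -40 0 0 0; 0 -40 0 -10 0; 0 -40 0 -10 0; 0 -20 0 0 0", "newtons": 60}}

```text
time: 13.95
tool_pos: [0.5516, -0.2125, 0.3019]
tcp_rot: [[0.004, 0.998, 0.071], [-0.002, 0.071, -0.998], [-1.0, 0.004, 0.002]]
force: [1.2, -0.4, 0.8]
grip_width: 0.0001
```

```bash
python3 - <<'E'
from h import *
np.set_printoptions(precision=4,suppress=True)
snap('wrist','w11.png');snap('side','s11.png');o=ctrl.get_obs(); print(o['time'],o['tool_pos'],o['force'],o['grip_width'])
xc=np.load('fit.npy')[1];c,s=np.cos(xc[2]),np.sin(xc[2]); R=np.array([[c,-s],[s,c]])
for n in ['wrist','side']:
  for l in ['sleeve','spare']:
    for d in ctrl.tip_of(n,l)[:1]:
      p=onz(n,d['pixel'],.039); print(n,l,d['p'],d['pixel'],p,R.T@(p[:2]-xc[:2]))
E
```

```text
14.05 [ 0.5522 -0.2134  0.3017] [ 0.2336 -0.5739 -0.1966] -0.00018740026019776302
wrist sleeve 0.69 [213.6, 321.1] [ 0.553  -0.2288  0.039 ] [-0.0007 -0.0462]
wrist spare 0.6 [207.2, 403.1] [ 0.6409 -0.2146  0.039 ] [-0.0085  0.0425]
side sleeve 0.84 [404.4, 320.9] [ 0.551  -0.2312  0.039 ] [ 0.0016 -0.0483]
side spare 0.72 [384.4, 382.9] [ 0.6435 -0.2172  0.039 ] [-0.0057  0.0449]
```

View pics/w11.png

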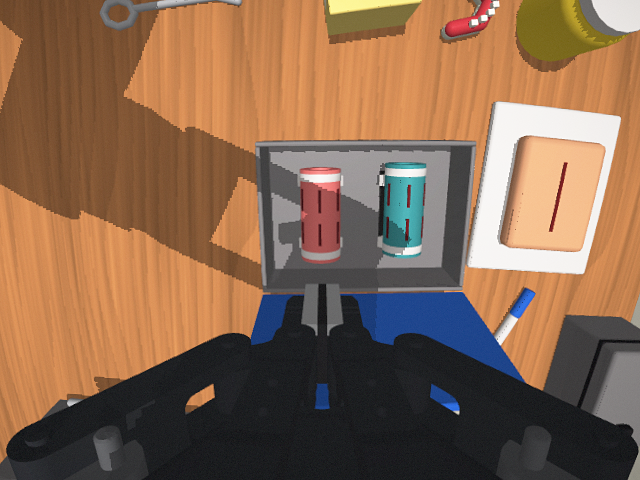

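View pics/s11.png

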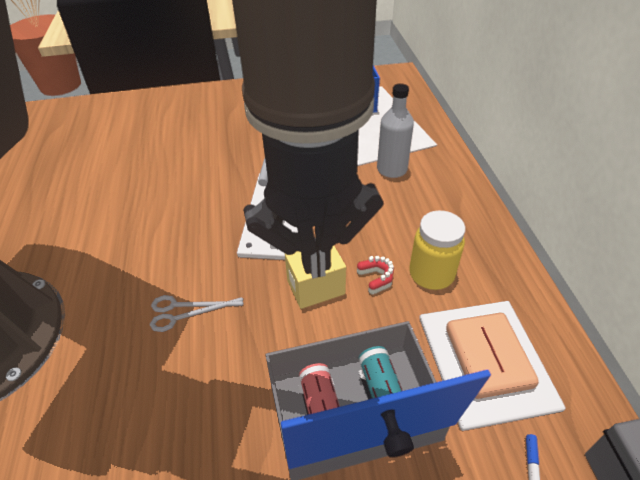

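>>> {"name": "servo_tool", "arguments": {"increments": "0 0 -6 20 0; 0 0 -6 35 0; 0 0 -6 40 0; 0 0 -6 40 0; 0 0 0 23 0"}}

```text
time: 14.75
tool_pos: [0.5368, -0.3751, 0.2958]
tcp_rot: [[-0.002, 0.998, 0.068], [0.001, 0.068, -0.998], [-1.0, -0.002, -0.001]]
force: [0.1, -0.1, -0.1]
grip_width: 0.0001
```

>>> {"name": "servo_tool", "arguments": {"increments": "0 10 0 0 0; 0 30 0 0 0; 0 30 0 0 0; 0 30 0 0 0; 0 10 0 0 0"}}

```text
time: 15.25
tool_pos: [0.5362, -0.3703, 0.1831]
tcp_rot: [[-0.005, 0.998, 0.07], [0.004, 0.07, -0.998], [-1.0, -0.005, -0.004]]
force: [-0.2, 0.4, -0.1]
grip_width: 0.0
```

```bash
cat > lid.py <<'E'
from h import *
np.set_printoptions(precision=4,suppress=True)
xc=np.load('fit.npy')[1];c,s=np.cos(xc[2]),np.sin(xc[2]); R=np.array([[c,-s],[s,c]])
o=ctrl.get_obs(); p=np.array(o['tool_pos']); l=R.T@(p[:2]-xc[:2]); print(o['time'],'case',l,p[2],'F',np.round(o['force'],1))
w=.011;r=.125
prev=(l[0],p[2])
for d in (90,82,74,66,58,50,42,34,26,18,10,4,0):
    t=np.radians(d); X=.08-r*np.cos(t)+.008*np.sin(t)+w; Z=.07+r*np.sin(t)+.008*np.cos(t)
    print(d,'X %.3f Z %.3f'%(X,Z),'inc down %.1f fwd %.1f'%(-(Z-prev[1])*1000,(X-prev[0])*1000)); prev=(X,Z)
E
python3 lid.py; python3 -c "
from h import *
snap('side','s12.png')"
```

```text
15.25 case [ 0.1393 -0.0731] 0.18310591247742175 F [-0.2  0.4 -0.1]
90 X 0.099 Z 0.195 inc down -11.9 fwd -40.3
82 X 0.082 Z 0.195 inc down 0.1 fwd -17.5
74 X 0.064 Z 0.192 inc down 2.5 fwd -17.3
66 X 0.047 Z 0.187 inc down 4.9 fwd -16.8
58 X 0.032 Z 0.180 inc down 7.2 fwd -15.9
50 X 0.017 Z 0.171 inc down 9.3 fwd -14.8
42 X 0.003 Z 0.160 inc down 11.3 fwd -13.3
34 X -0.008 Z 0.147 inc down 13.1 fwd -11.6
26 X -0.018 Z 0.132 inc down 14.5 fwd -9.7
18 X -0.025 Z 0.116 inc down 15.8 fwd -7.6
10 X -0.031 Z 0.100 inc down 16.7 fwd -5.3
4 X -0.033 Z 0.087 inc down 12.9 fwd -2.4
0 X -0.034 Z 0.078 inc down 8.7 fwd -0.9
```

View pics/s12.png

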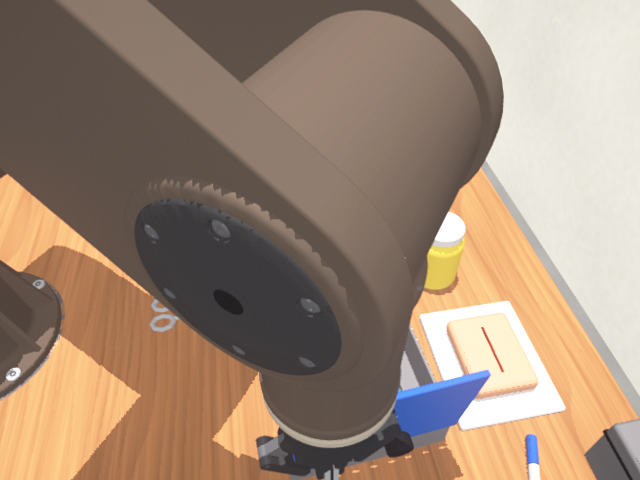

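>>> {"name": "servo_tool", "arguments": {"increments": "0 -3 0 -8 0; 0 -3 0 -10 0; 0 -3 0 -10 0; 0 -2 0 -12 0; 0 0 0 -15 0"}}

```text
time: 15.8
tool_pos: [0.5347, -0.3169, 0.1996]
tcp_rot: [[0.002, 0.998, 0.07], [-0.001, 0.07, -0.998], [-1.0, 0.002, 0.001]]
force: [-0.6, -2.1, 1.1]
grip_width: -0.0001
```

```bash
python3 lid.py|head -5; python3 -c "
from h import *
snap('wrist','w13.png')"
```

```text
15.8 case [ 0.0859 -0.0708] 0.19955812280511986 F [-0.6 -2.1  1.1]
90 X 0.099 Z 0.195 inc down 4.6 fwd 13.1
82 X 0.082 Z 0.195 inc down 0.1 fwd -17.5
74 X 0.064 Z 0.192 inc down 2.5 fwd -17.3
66 X 0.047 Z 0.187 inc down 4.9 fwd -16.8
```

View pics/w13.png

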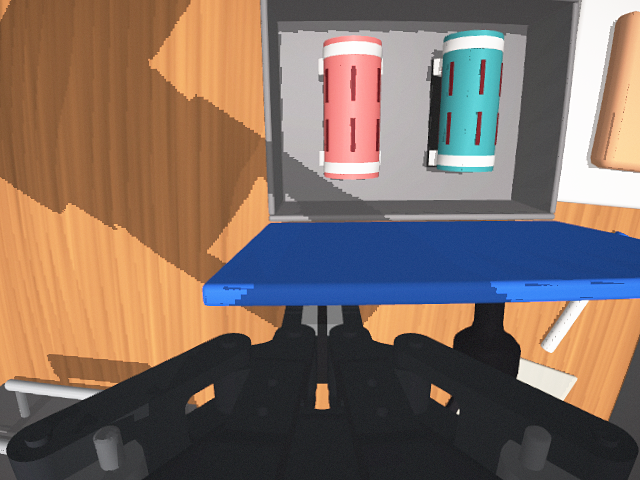

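>>> {"name": "servo_tool", "arguments": {"increments": "0 3 -4 6 0; 0 0 -14 0 0; 0 0 -2 -6 0; 0 0 0 -10 0; 0 2 0 -16 0"}}

```text
time: 16.35
tool_pos: [0.5124, -0.2931, 0.1934]
tcp_rot: [[0.001, 0.998, 0.069], [-0.001, 0.069, -0.998], [-1.0, 0.0, 0.001]]
force: [0.6, -1.4, 0.6]
grip_width: 0.0002
```

>>> {"name": "servo_tool", "arguments": {"increments": "0 5 0 -17 0; 0 7 0 -16 0; 0 9 0 -15 0; 0 11 0 -13 0"}}

```text
time: 16.75
tool_pos: [0.5082, -0.2303, 0.1606]
tcp_rot: [[0.0, 0.997, 0.071], [0.0, 0.071, -0.997], [-1.0, 0.0, -0.0]]
force: [0.8, -2.0, 0.0]
grip_width: -0.0001
```

```bash
python3 lid.py; python3 -c "
from h import *
snap('wrist','w14.png')"
```

```text
16.75 case [-0.0023 -0.091 ] 0.16062385951539426 F [ 0.8 -2.   0. ]
90 X 0.099 Z 0.195 inc down -34.4 fwd 101.3
82 X 0.082 Z 0.195 inc down 0.1 fwd -17.5
74 X 0.064 Z 0.192 inc down 2.5 fwd -17.3
66 X 0.047 Z 0.187 inc down 4.9 fwd -16.8
58 X 0.032 Z 0.180 inc down 7.2 fwd -15.9
50 X 0.017 Z 0.171 inc down 9.3 fwd -14.8
42 X 0.003 Z 0.160 inc down 11.3 fwd -13.3
34 X -0.008 Z 0.147 inc down 13.1 fwd -11.6
26 X -0.018 Z 0.132 inc down 14.5 fwd -9.7
18 X -0.025 Z 0.116 inc down 15.8 fwd -7.6
10 X -0.031 Z 0.100 inc down 16.7 fwd -5.3
4 X -0.033 Z 0.087 inc down 12.9 fwd -2.4
0 X -0.034 Z 0.078 inc down 8.7 fwd -0.9
```

View pics/w14.png

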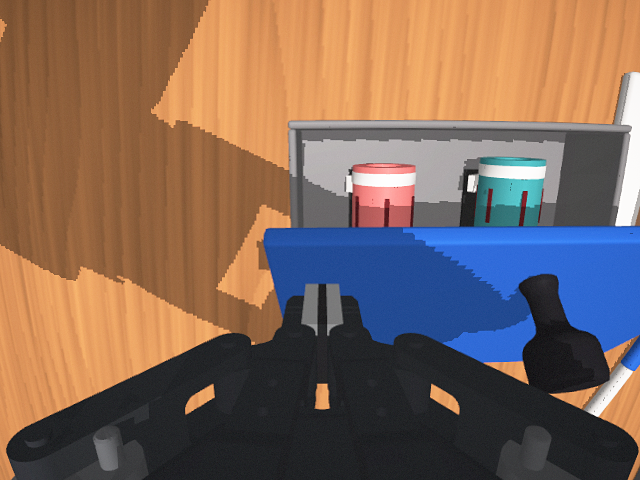

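Lid is following the fingers, knob is clear. Continue.

>>> {"name": "servo_tool", "arguments": {"increments": "0 12 0 -11 0; 0 13 0 -10 0; 0 14 0 -9 0; 0 15 0 -7 0; 0 15 0 -6 0"}}

```text
time: 17.3
tool_pos: [0.5052, -0.1884, 0.0915]
tcp_rot: [[-0.0, 0.998, 0.071], [0.0, 0.071, -0.998], [-1.0, -0.0, -0.0]]
force: [0.4, -0.3, 0.7]
grip_width: -0.0004
```

```bash
python3 lid.py|head -1; python3 -c "
from h import *
snap('wrist','w15.png')"
```

```text
17.3 case [-0.0444 -0.0909] 0.0915433122443528 F [ 0.4 -0.3  0.7]
```

View pics/w15.png

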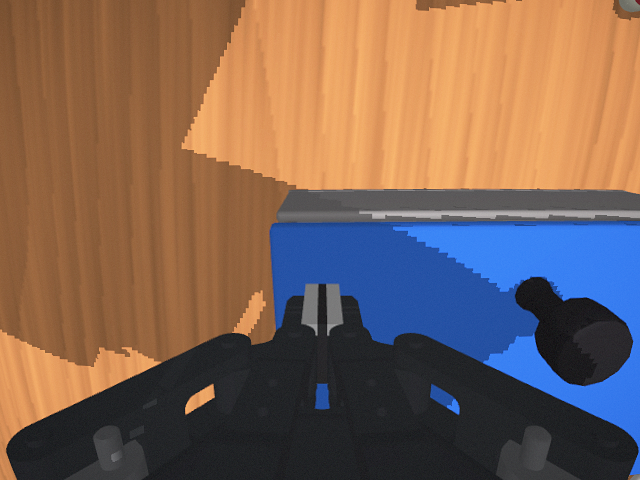

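>>> {"name": "servo_tool", "arguments": {"increments": "0 4 0 0 0; 0 3 0 0 0; 0 2 0 0 0; 0 2 0 0 0; 0 0 0 0 0"}}

```text
time: 17.85
tool_pos: [0.5053, -0.1895, 0.0814]
tcp_rot: [[0.0, 0.998, 0.07], [-0.0, 0.07, -0.998], [-1.0, 0.0, 0.0]]
force: [0.2, 1.2, -1.7]
grip_width: 0.0001
```

>>> {"name": "servo_tool", "arguments": {"increments": "0 1 0 0 0; 0 1 0 0 0; 0 0 0 0 0"}}

```text
time: 18.15
tool_pos: [0.5053, -0.1894, 0.0793]
tcp_rot: [[0.0, 0.998, 0.07], [-0.0, 0.07, -0.998], [-1.0, 0.0, 0.0]]
force: [0.1, 0.0, 0.1]
grip_width: -0.0001
```

>>> {"name": "servo_tool", "arguments": {"increments": "0 1 0 0 0; 0 0.5 0 0 0; 0 0 0 0 0"}}

```text
time: 18.45
tool_pos: [0.5053, -0.1894, 0.0784]
tcp_rot: [[0.0, 0.998, 0.07], [-0.0, 0.07, -0.998], [-1.0, 0.0, 0.0]]
force: [-2.3, 1.6, 12.5]
grip_width: -0.0003
```

>>> {"name": "servo_tool", "arguments": {"increments": "0 0.7 0 0 0; 0 0 0 0 0; 0 0 0 0 0"}}

```text
time: 18.75
tool_pos: [0.5054, -0.1894, 0.0782]
tcp_rot: [[0.001, 0.998, 0.07], [-0.0, 0.07, -0.998], [-1.0, 0.001, 0.0]]
force: [-5.6, 2.2, 24.7]
grip_width: -0.0
```

>>> {"name": "servo_tool", "arguments": {"increments": "0 -3 0 0 0; 0 -10 0 0 0; 0 -30 0 0 0; 0 -40 0 0 0; 0 -40 0 0 0"}}

```text
time: 19.25
tool_pos: [0.5048, -0.1891, 0.2017]
tcp_rot: [[-0.001, 0.998, 0.07], [0.0, 0.07, -0.998], [-1.0, -0.001, -0.0]]
force: [0.4, 0.5, 0.3]
grip_width: -0.0002
```

>>> {"name": "servo_tool", "arguments": {"increments": "0 -40 -10 -20 0; 0 -20 -20 -40 0; 0 0 -20 -40 0; 0 0 0 -40 0; 0 0 0 -20 0"}}

```text
time: 19.75
tool_pos: [0.4431, -0.031, 0.261]
tcp_rot: [[0.001, 0.998, 0.071], [0.0, 0.071, -0.998], [-1.0, 0.001, -0.0]]
force: [-0.4, -0.7, 0.9]
grip_width: -0.0003
```

```bash
python3 - <<'E'
from h import *
snap('side','s16.png');snap('top','t16.png')
o=ctrl.get_obs(); print(o['time'],o['tool_pos'],o['force'])
np.set_printoptions(precision=4,suppress=True)
q={n:ctrl.tip_of(n,'lid_handle')[:1] for n in('side','top')}
print(q)
if q['side'] and q['top']: print(tri(ray('top',q['top'][0]['pixel']),ray('side',q['side'][0]['pixel'])))
for l in ['carton','jaw_model']: print(l,[ctrl.tip_of(n,l)[:1] for n in ('top','side')])
E
```

```text
19.85 [ 0.44361608 -0.03107185  0.26080415] [-0.39861949 -0.69110792 -0.19715476]
{'side': [{'pixel': [337.6, 344.5], 'p': 0.95}], 'top': [{'pixel': [241.8, 398.1], 'p': 0.56}]}
(array([ 0.5928, -0.1753,  0.1108]), np.float64(0.003615059806655444))
carton [[{'pixel': [199.1, 311.8], 'p': 0.74}], [{'pixel': [290.7, 315.3], 'p': 0.66}]]
jaw_model [[{'pixel': [199.4, 312.6], 'p': 0.85}], [{'pixel': [278.8, 378.8], 'p': 0.64}]]
```

View pics/s16.png

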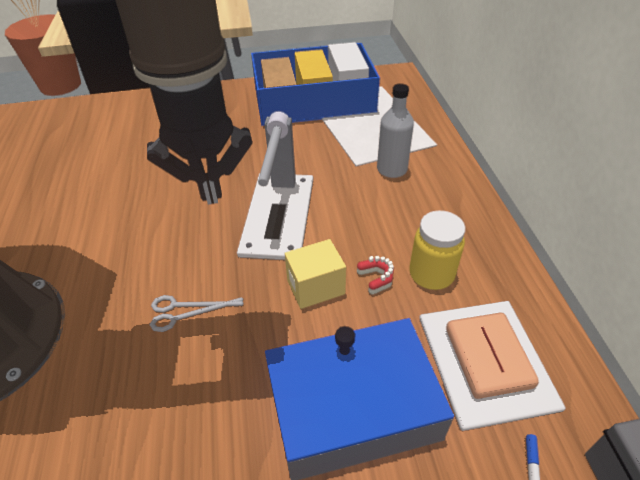

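View pics/t16.png

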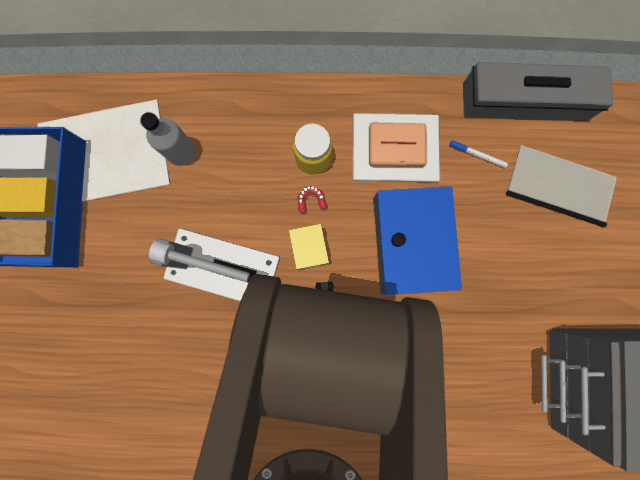

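>>> {"name": "servo_tool", "arguments": {"increments": "0 0 0 0 0; 0 0 0 0 0; 0 0 0 0 0"}}

```text
time: 20.45
tool_pos: [0.4442, -0.0335, 0.26]
tcp_rot: [[-0.0, 0.998, 0.069], [-0.0, 0.069, -0.998], [-1.0, -0.0, -0.0]]
force: [-0.1, -0.1, -0.7]
grip_width: 0.0001
```

```bash
python3 -c "
from h import *
print(ctrl.finish_job())"
```

```text
the job is handed in; nothing more can be done
None
```

The pink sleeve is off the bar and in the empty cradle, the blue lid is closed, and the job was handed in at about 20.5 s of the 51 s allowed.

- **Sleeve off the bar:** I gripped it, lifted it 4 mm so it was centred on the bar, and slid it off. The force stayed at about 2 N or less, roughly its own weight. It was 4.5 N at the moment the fingers closed.
- **Placing:** I lowered it into the cradle until contact. One side touched first, peaking at 18 N up and 7.5 N sideways, so I eased back to about 3 N before letting go. Afterwards the pink sleeve measured within about 2 mm of its cradle centre, and the teal sleeve was still in its own cradle.
- **Lid:** I pushed it shut with the closed fingers at about 2 N. It met a firm stop at 78 mm, which is the rim height plus the lid thickness. My final press there was 25 N. The last pictures show the lid flat on the rim, with the knob measured at 111 mm against an expected 113 mm.
- **Other objects:** The carton and jaw model are in the same places in the pictures as at the start.

One check disagreed: in the last top view the network reported the carton at the jaw model's spot. The picture and the side view both show the carton where it started, so I took that as a false detection.

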